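Pump up the bench air pump until its indicator pin is out

TASK

Charge the hand air pump on the packing table: work its black palm knob in full strokes, pushed down and let spring all the way back up, again and again, until the orange indicator pin stands fully out and the green band at its foot shows. Finish with the knob right up and the hand clear of it. Do not touch the pin, and leave the small things standing round the pump where they are.

Things in the scene. Friction and masses are not known exactly. Their poses are not given: they have to be found in the camera images.
- pump: hand air pump screwed to the table top: dark base plate 100 x 170 x 10 mm, blue housing 70 x 140 mm with a grey cover, its top face 112 mm above the table. Origin at the centre of its underside, on the table; z up, x across its narrow side (away from the robot at yaw 0), y along its long side. The round palm knob stands at x 0, y +40 mm, the indicator pin at x 0, y -40 mm.
- plunger (a joint): travel of the sprung plunger with the palm knob, straight down: 0 = right up, 0.020 m = right down on its stop. The spring pushes back with 8 N at the top, about 12 N at the bottom, up to 3 N more while the ratchet inside slips over a tooth; let go, it returns by itself. The pin rises on the return: one stroke (pressed at least 15 mm, then let right up again) raises the pin by one ratchet tooth, 12 mm at most; shorter strokes may do nothing.
- knob_top (a point): centre of the slightly domed top of the black palm knob (44 mm across, flat over the middle 24 mm); 190 mm above the table when up, moves down with it.
- pin (a joint): how far the indicator pin is raised: 0 = in (only its round tip shows), 0.060 m = fully out. It starts anywhere from 0 to 0.034, so about 3 to 5 strokes are needed; it stays where the pump has raised it and cannot rise beyond 0.062; further strokes then do nothing.
- pin_tip (a point): tip of the indicator pin: an orange pin 12 mm thick, upright in a brass collar on top of the pump; a green band round its foot comes out of the collar only when it is fully out. 80 mm from the knob's axis; 121 mm above the table at pin value 0, 181 mm when fully out.
- stapler_mid (a point): blue desk stapler, 28x131x44 mm, lying in front of the pump; this point is its centre, 22 mm above the table. Loose; not to be moved.
- date_stamp_mid (a point): date stamp with a turned wooden handle on a black block, 27x44x82 mm, standing left of the pump; this point is its centre, 41 mm above the table. Loose; not to be moved.
- glue_stick_mid (a point): yellow and white glue stick, 28 mm thick and 99 mm tall, standing left of the pump; this point is its centre, 50 mm above the table. Loose; not to be moved.
- pack_1_mid (a point): red and white striped product pack, 60x88x28 mm, lying behind the pump; this point is its centre, 14 mm above the table. Loose; not to be moved.
- tally_counter_mid (a point): white round hand tally counter, 52x50x26 mm, lying behind the pump; this point is its centre, 13 mm above the table. Loose; not to be moved.
- marker_1_mid (a point): grey marker with a black cap, 15x140x17 mm, lying behind the pump; this point is its centre, 8.5 mm above the table. Loose; not to be moved.

How it is judged:
By the outcome, as a careful person would: the job done as asked, in the order asked, and still so for the second after the job is handed in, with the robot touching nothing.
It also fails if it takes over 48 s, if anything falls off the work surface, if the arm or the gripper's body presses on something with over 40 N, if the wrist force passes 120 N, or if a joint passes its speed limit or range.

ROBOT

A 6-joint arm with a two-finger parallel gripper is mounted at the origin on a cart in front of the work surface, level with it; the furniture and walls round the work are solid. World frame = base frame: x ahead of the robot, y to its left, z up, the work surface at z = 0. Lengths are in mm, angles in rad, forces in N, time in s.
With the tool pointing down it reaches from about 300 to 775 mm from the base axis. Payload 14.6 kg.
Tool frame: the origin (TCP) lies at the very end of the fingers, on their centre line; the grasp point (between the pads) lies 19 mm behind it; z points along the fingers, y is the line along which they close (so a half turn about z gives the same grasp; the last joint's range is limited). The gripper opens to 94 mm and grips with 3 to 60 N. Pads are 16 mm wide; open, the fingers measure 119 mm over their backs; the gripper's body (75 mm by 177 mm) begins 78 mm behind the grasp point.
Start: joints at [-1.335, 0.3, 1.521, -0, 1.321, -0.067], TCP at [164, -524.97, 205.446] pointing down, gripper open.
Joint ranges: [-3.03, 3.03], [-0.79, 2.21], [0.23, 2.52], [-1.04, 4.18], [0, 3.07], [-2.55, 2.55]. Speed limits (rad/s): [2.22, 2.22, 2.57, 3.14, 3.14, 3.14].

INTERFACE

Orientations are given as [roll, pitch, yaw] about the fixed x, y, z axes, in that order (R = Rz(yaw) Ry(pitch) Rx(roll)).
In Python, from cell import manip gives the robot as it stands.
- The arm moves only by the tool servo_tool, never from a script. Its argument "motion" is a list that holds one entry, the list of rows, each a list of 7 numbers: the shift along the world's x, y, z as a fraction of full scale, then the turn, a rotation vector about the world's x, y, z as a fraction of full scale, then the closure, from 0 (fully open) to 1 (shut). In form: [[[x, y, z, rx, ry, rz, gripper], ...]]. A call has 1 to 10 rows; each row is the pose to reach, as a shift and turn from the pose commanded when the call began, turning the shorter way round; what a row does not reach only later rows make up. Full scale, the value 1, is 0.5 m for a shift and pi rad for a turn. A row lasts 1/10 s, in which the tool goes at most 50 mm and 8.59 degrees, less where a joint would pass 70% of its speed; a pose out of reach is approached as far as the arm can. A call with a number of a shift or a turn outside -1 to 1 is refused whole. A call with a gripper value outside its range is refused whole. The fingers move at their own pace and stop on an object; "newtons" is the grip in N (left out, the last holds). Time passes only in rows, so rows that repeat a pose let the fingers close. It gives the time, the measured TCP pose, the force, the opening and the grip force at its end, in the units of the state.
- manip.read_state(): the state, without advancing time (a new reading comes with each control period).
- manip.camera(name): name is "side" or "top"; returns a dict with "frame" (480x640x3 uint8, red, green, blue), "range_z" (480x640 float32, mm along the optical axis (not along the pixel's ray), 0 where there is no reading), "vfov" (degrees; the focal length in pixels is half the picture's height over the tangent of half this angle, whatever the lens; pixels are square), "cx", "cy" (the principal point, pixels), "k1" (the pictures are not rectified: a ray, as slopes to the right and down, at radius r is drawn at 1 + k1 r^2 times it, then the intrinsics apply), "cam_to_world" (4x4, takes a point from camera to world coordinates). Camera axes: x right, y down, z forward; pixel columns grow to the right and rows downward; lengths in mm; the calibration is good to about 2 mm. A picture is of the moment at which its call begins.
- manip.sign_off(): hands the job in; it is judged then, once.
The state is a dict: "clock": time; "joints": joint angles; "qd": joint speeds; "effort": joint torques, N m; "eef_pos": TCP position; "eef_rot": TCP orientation; "wrist_force": force on the tool from outside, world axes, zero at the start; "moment": the same for the moment, N m; "finger_gap": finger opening in mm; "finger_force": force on a finger pad.
Only numpy, scipy, OpenCV 4.12 (cv2) and the standard library are available. Lean on these libraries where they do the work, as an engineer would, in place of code of your own. Each camera call takes 0.05 s, during which the arm holds its last target. There are 200 camera calls.

## Working session

There is one attempt and no reset: what is moved stays moved. The work goes in short steps, Python scripts to look and compute and a tool call to move; the robot and the scene stay as the last step left them, time stands still between calls to the robot, and variables do not carry over. Pictures are saved under pics/ and viewed, at most 10 in all, crops included, and the job is handed in when it is done.

Besides the shell and the picture viewer there is one more tool, called after ">>>" as name([rows], argument=value, ...), one row to a line, values as JSON. servo_tool: Moves the arm, as the interface text tells. Its arguments: {"type":"object","properties":{"motion":{"type":"array"},"newtons":{"type":"number"}},"required":["motion"]}

```bash
mkdir -p pics; cat > h.py <<'E'
import numpy as np, cv2
from cell import manip
def shot(n,tag):
    c=manip.camera(n); cv2.imwrite(f'pics/{tag}.png',c['frame'][:,:,::-1]); np.savez(f'pics/{tag}.npz',**c); return c
def cloud(c):
    f=240/np.tan(np.radians(float(c['vfov']))/2)
    K=np.array([[f,0,float(c['cx'])],[0,f,float(c['cy'])],[0,0,1]])
    v,u=np.mgrid[0:480,0:640]
    p=cv2.undistortPoints(np.stack([u,v],-1).reshape(-1,1,2).astype(np.float64),K,np.array([float(c['k1']),0,0,0])).reshape(480,640,2)
    z=c['range_z'].astype(float); T=np.array(c['cam_to_world'])
    P=np.dstack([p[...,0]*z,p[...,1]*z,z])@T[:3,:3].T+T[:3,3]
    P[z==0]=np.nan; return P
E
python3 - <<'E'
from h import *
for n in('top','side'):
    c=shot(n,n+'0'); print(n,c['vfov'],np.round(c['cam_to_world'],2).tolist())
    im=c['frame'].astype(int); P=cloud(c)
    r,g,b=im[...,0],im[...,1],im[...,2]
    for nm,m in (('dark170-200',(im.max(2)<70)&(P[...,2]>180)&(P[...,2]<200)),('orange',(r>180)&(g>70)&(g<160)&(b<70)&(P[...,2]>100)&(P[...,2]<190))):
        v,u=np.nonzero(m)
        if len(v): print(nm,len(v),np.median(u),np.median(v),np.round(np.median(P[m],0),1),np.round(np.percentile(P[m],[2,98],axis=0),1).tolist())
s=manip.read_state(); print(s['clock'],s['eef_pos'],s['eef_rot'],s['finger_gap'])
E
```

```text
top 43.61069439633574 [[-0.02, -0.99, 0.14, 469.72], [-1.0, 0.02, 0.03, 98.07], [-0.03, -0.14, -0.99, 1074.4], [0.0, 0.0, 0.0, 1.0]]
dark170-200 850 365.0 274.0 [547.2  54.  188.8] [[523.7, 29.6, 181.0], [983.0, 466.6, 199.0]]
orange 2 413.0 301.5 [506.9 -19.4 149.3] [[506.1, -19.7, 147.9], [507.7, -19.2, 150.6]]
side 46.80305454032242 [[-0.98, -0.11, 0.17, 468.33], [-0.2, 0.56, -0.8, 794.61], [-0.01, -0.82, -0.57, 616.09], [0.0, 0.0, 0.0, 1.0]]
dark170-200 2083 362.0 200.0 [545.5  41.6 189.1] [[152.1, -1380.8, 180.4], [1686.6, 116.0, 199.6]]
orange 15 387.0 200.0 [510.8 -23.7 147.3] [[507.3, -28.2, 146.0], [515.7, -19.3, 149.2]]
0.1 [ 163.94827705 -524.74267968  204.93671382] [-3.14054751e+00 -8.52303256e-05  3.02800847e-01] 94.2736125673748
```

View pics/top0.png

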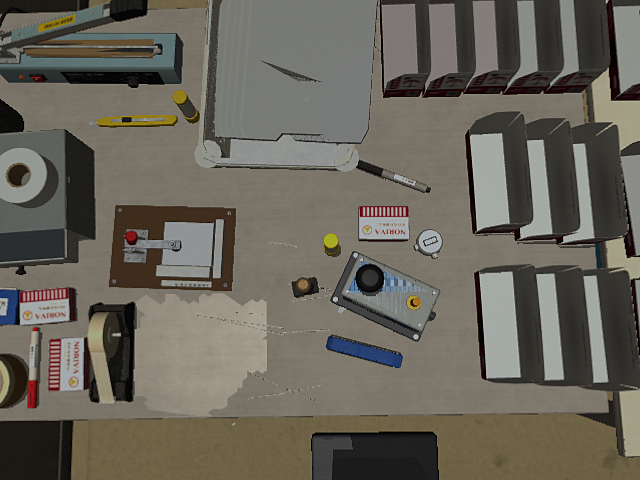

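View pics/side0.png

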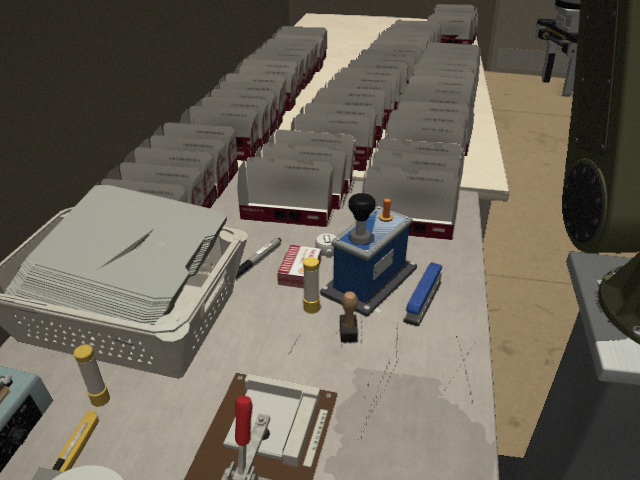

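The top view shows the black knob at about (370,278) and the orange pin at (413,302), pointing away toward the robot's right. In the side view the knob is at (362,205) and the pin tip at about (387,201), roughly 27 mm out. Next I'll locate the knob top more accurately.

```bash
python3 - <<'E'
from h import *
for n in('top0','side0'):
    c=np.load(f'pics/{n}.npz'); P=cloud(c); im=c['frame'].astype(int)
    near=(np.hypot(P[...,0]-547,P[...,1]-52)<45)
    for lo in (170,186):
        m=near&(P[...,2]>lo)&(P[...,2]<205)
        q=P[m]; lohi=np.percentile(q,[1,99],axis=0); print(n,lo,m.sum(),np.round(q.mean(0),1),np.round(lohi,1).tolist(),np.round(lohi.mean(0),1))
    r,g,b=im[...,0],im[...,1],im[...,2]
    m=(r>150)&(r>1.6*b)&(r>1.2*g)&(np.hypot(P[...,0]-508,P[...,1]+22)<25)&(P[...,2]>125)
    print('pin',m.sum(),np.round(P[m].mean(0),1),np.round(np.nanmax(P[m],0),1))
    if n=='top0':
        cv2.imwrite('pics/crop0.png',cv2.resize(c['frame'][240:350,320:450,::-1],None,fx=5,fy=5,interpolation=cv2.INTER_CUBIC))
E
```

```text
top0 170 654 [541.8  48.2 187.8] [[522.4, 27.8, 178.9], [562.2, 67.8, 193.5]] [542.3  47.8 186.2]
top0 186 499 [542.3  48.2 189.3] [[524.8, 30.8, 186.1], [560.4, 65.2, 193.5]] [542.6  48.  189.8]
pin 43 [507.4 -24.1 148.9] [512.3 -19.2 151.2]
side0 170 466 [545.   57.7 183.4] [[526.6, 35.0, 170.9], [564.8, 69.9, 190.4]] [545.7  52.4 180.6]
side0 186 213 [545.5  51.4 188.3] [[528.9, 34.3, 186.2], [562.2, 65.9, 190.6]] [545.5  50.1 188.4]
pin 17 [511.4 -23.8 147.2] [516.2 -18.9 149.4]
```

>>> servo_tool([
  [[0,0,0.1,0,0,0,1],[0,0,0.2,0,0,0,1],[0.4,0.6,0.2,0,0,0,1],[0.4,0.6,0.2,0,0,0,1],[0.4,0.6,0.2,0,0,0,1],[0.4,0.6,0.2,0,0,0,1],[0.4,0.6,0.2,0,0,0,1],[0.4,0.6,0.2,0,0,0,1],[0.4,0.6,0.2,0,0,0,1],[0.4,0.6,0.2,0,0,0,1]],
], newtons=10)

```text
clock: 1.1
eef_pos: [365.6, -221.6, 305.5]
eef_rot: [-3.141, -0.0, 0.307]
wrist_force: [0.4, -0.3, -0.0]
finger_gap: 17.2
finger_force: 0.0
```

>>> servo_tool([
  [[0.36,0.546,0,0,0,0,1],[0.36,0.546,0,0,0,0,1],[0.36,0.546,0,0,0,0,1],[0.36,0.546,0,0,0,0,1],[0.36,0.546,0,0,0,0,1],[0.36,0.546,0,0,0,0,1],[0.36,0.546,0,0,0,0,1],[0.36,0.546,-0.1,0,0,0,1],[0.36,0.546,-0.16,0,0,0,1],[0.36,0.546,-0.16,0,0,0,1]],
])

```text
clock: 2.1
eef_pos: [542.4, 47.6, 221.3]
eef_rot: [-3.14, 0.007, 0.303]
wrist_force: [0.4, -0.6, 0.4]
finger_gap: 0.3
finger_force: 0.0
```

```bash
python3 - <<'E'
from h import *
c=shot('side','s1'); print(manip.read_state()['eef_pos'],manip.read_state()['wrist_force'])
cv2.imwrite('pics/s1c.png',cv2.resize(c['frame'][130:310,290:470,::-1],None,fx=3,fy=3,interpolation=cv2.INTER_CUBIC))
E
```

```text
[543.52234164  47.55572563 224.48855028] [ 1.00678687 -0.5753256   1.27784768]
```

View pics/s1c.png

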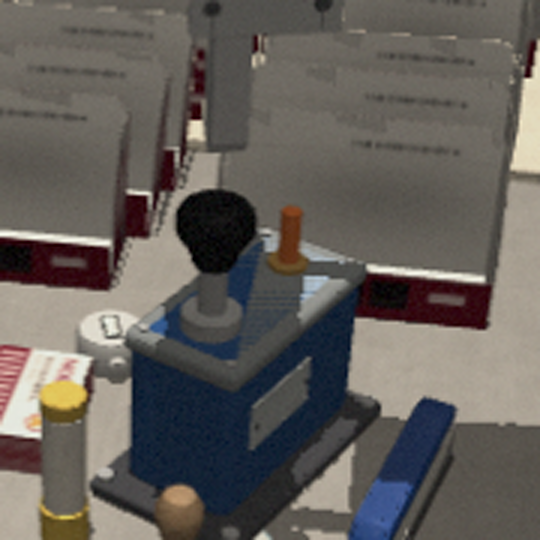

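The close view shows the closed fingertips at crop (228,150), a few mm right of the knob centre at (216,220). I'll shift slightly in +x and +y and make a first stroke.

>>> servo_tool([
  [[0.006,0.004,-0.05,0,0,0,1],[0.006,0.004,-0.07,0,0,0,1],[0.006,0.004,-0.085,0,0,0,1],[0.006,0.004,-0.1,0,0,0,1],[0.006,0.004,-0.107,0,0,0,1],[0.006,0.004,-0.107,0,0,0,1],[0.006,0.004,-0.107,0,0,0,1]],
])

```text
clock: 2.85
eef_pos: [547.6, 49.7, 174.5]
eef_rot: [3.141, -0.002, 0.303]
wrist_force: [-5.3, 0.2, 10.1]
finger_gap: 0.4
finger_force: 5.2
```

>>> servo_tool([
  [[0,0,-0.005,0,0,0,1],[0,0,-0.005,0,0,0,1],[0,0,-0.005,0,0,0,1]],
])

```text
clock: 3.15
eef_pos: [547.5, 49.7, 172.1]
eef_rot: [3.141, -0.002, 0.303]
wrist_force: [-5.0, -0.7, 10.7]
finger_gap: 0.3
finger_force: 5.0
```

>>> servo_tool([
  [[0,0,0.02,0,0,0,1],[0,0,0.04,0,0,0,1],[0,0,0.06,0,0,0,1],[0,0,0.1,0,0,0,1],[0,0,0.1,0,0,0,1],[0,0,0.1,0,0,0,1]],
])

```text
clock: 3.75
eef_pos: [547.1, 50.0, 219.5]
eef_rot: [3.141, -0.001, 0.303]
wrist_force: [0.1, -0.9, -1.3]
finger_gap: 0.8
finger_force: 0.0
```

```bash
cat >> h.py <<'E'
def look(tag):
    c=shot('side',tag); s=manip.read_state(); print(s['clock'],s['eef_pos'],s['wrist_force'])
    cv2.imwrite(f'pics/{tag}c.png',cv2.resize(c['frame'][130:310,290:470,::-1],None,fx=3,fy=3,interpolation=cv2.INTER_CUBIC))
    P=cloud(c); im=c['frame'].astype(int); r,g,b=im[...,0],im[...,1],im[...,2]
    m=(r>150)&(r>1.6*b)&(r>1.2*g)&(np.hypot(P[...,0]-510,P[...,1]+24)<25)&(P[...,2]>120)
    print('pin max z',np.round(np.nanmax(P[m],0),1))
    m=(im.max(2)<60)&(np.hypot(P[...,0]-546,P[...,1]-51)<30)&(P[...,2]>120)
    print('knob max z',np.round(np.nanpercentile(P[m][:,2],98),1))
E
python3 -c "from h import *;look('s2')"
```

```text
3.8 [546.80346034  49.96657641 218.8572827 ] [ 0.19332541  0.35316028 -0.58073083]Traceback (most recent call last):
  File "<string>", line 1, in <module>
    from h import *;look('s2')
                    ~~~~^^^^^^
  File "h.py", line 18, in look
    print('pin max z',np.round(np.nanmax(P[m],0),1))
                               ~~~~~~~~~^^^^^^^^
    res = np.fmax.reduce(a, axis=axis, out=out, **kwargs)
ValueError: zero-size array to reduction operation fmax which has no identity
```

View pics/s2c.png

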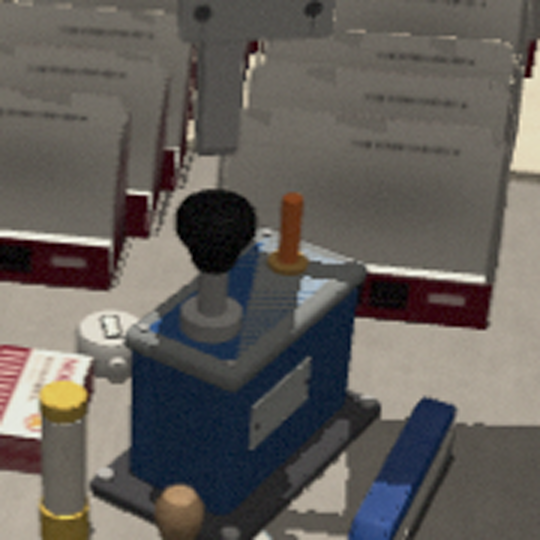

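The pin rose one step (tip from crop row 207 to 194), the knob is fully up, and the finger is now centred. Two more strokes.

>>> servo_tool([
  [[0,0,-0.05,0,0,0,1],[0,0,-0.075,0,0,0,1],[0,0,-0.1,0,0,0,1],[0,0,-0.102,0,0,0,1],[0,0,-0.102,0,0,0,1],[0,0,-0.102,0,0,0,1],[0,0,-0.07,0,0,0,1],[0,0,-0.04,0,0,0,1],[0,0,-0.02,0,0,0,1],[0,0,-0.02,0,0,0,1]],
])

```text
clock: 4.8
eef_pos: [547.2, 50.0, 210.0]
eef_rot: [3.141, -0.001, 0.303]
wrist_force: [1.6, 0.0, -0.1]
finger_gap: 0.4
finger_force: 0.0
```

>>> servo_tool([
  [[0,0,-0.04,0,0,0,1],[0,0,-0.06,0,0,0,1],[0,0,-0.08,0,0,0,1],[0,0,-0.082,0,0,0,1],[0,0,-0.082,0,0,0,1],[0,0,-0.082,0,0,0,1]],
])

```text
clock: 5.4
eef_pos: [547.6, 50.1, 170.1]
eef_rot: [3.141, -0.002, 0.303]
wrist_force: [-5.1, 0.0, 23.0]
finger_gap: 0.7
finger_force: 11.4
```

>>> servo_tool([
  [[0,0,0.03,0,0,0,1],[0,0,0.06,0,0,0,1],[0,0,0.1,0,0,0,1],[0,0,0.1,0,0,0,1],[0,0,0.1,0,0,0,1]],
])

```text
clock: 5.9
eef_pos: [546.7, 50.0, 217.1]
eef_rot: [-3.141, 0.001, 0.303]
wrist_force: [-0.0, 0.3, -0.1]
finger_gap: 0.5
finger_force: 0.0
```

```bash
sed -i '/pin max z/d;/knob max z/d' h.py; python3 -c "from h import *;look('s3')"
```

```text
5.95 [546.50586317  49.98745028 216.77069483] [-0.10742177  0.2897054   0.14929083]
```

View pics/s3c.png

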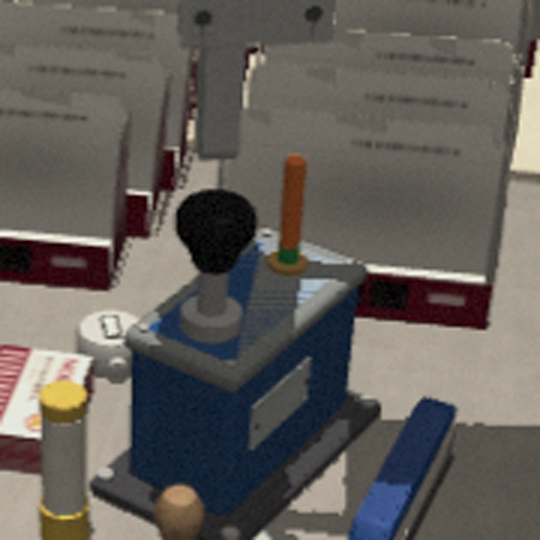

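The green band shows at crop (289,255), with the tip at row 155. One more stroke will confirm the pin is at its limit. The task says extra strokes do nothing once it's there.

>>> servo_tool([
  [[0,0,-0.045,0,0,0,1],[0,0,-0.07,0,0,0,1],[0,0,-0.094,0,0,0,1],[0,0,-0.094,0,0,0,1],[0,0,-0.094,0,0,0,1],[0,0,-0.094,0,0,0,1]],
])

```text
clock: 6.55
eef_pos: [546.9, 50.1, 171.3]
eef_rot: [-3.141, 0.0, 0.303]
wrist_force: [-2.4, -0.0, 9.5]
finger_gap: 0.5
finger_force: 5.1
```

>>> servo_tool([
  [[0,0,0.03,0,0,0,1],[0,0,0.06,0,0,0,1],[0,0,0.12,0,0,0,1],[0,0,0.2,0,0,0,1],[0,0,0.2,0,0,0,1],[0,0,0.2,0,0,0,1],[0,0,0.2,0,0,0,1]],
])

```text
clock: 7.25
eef_pos: [546.5, 50.0, 269.5]
eef_rot: [-3.141, 0.003, 0.303]
wrist_force: [-0.2, -0.8, -0.4]
finger_gap: 0.7
finger_force: 0.0
```

```bash
python3 -c "from h import *;look('s4')"
```

```text
7.3 [546.51486014  50.01149761 269.644147  ] [ 0.13551595  0.00924394 -0.43087915]
```

View pics/s4c.png

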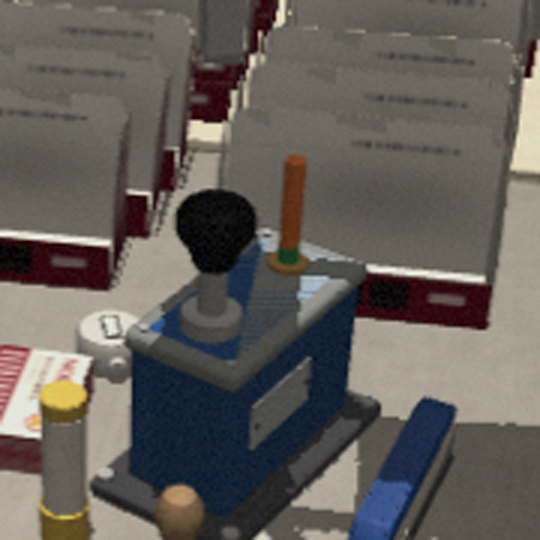

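The tip is still at row 155, so the pin is at its limit with the green band showing. The knob is up, the hand is clear and the small items haven't moved.

```bash
python3 -c "from cell import manip;print(manip.sign_off())"
```

```text
the job is handed in; nothing more can be done
None
```

The pump is charged and handed in: after four full strokes the pin is fully out with its green band showing, the knob is right up, the hand is clear, and the items visible in the last side view had not moved.

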